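# Bolt the bottle case with the hooked rod

## Task

It is closing time: pick up the hooked rod by its wooden handle, reach its hook behind the red tab of the bolt on top of the far bottle case, draw the bolt towards you until you feel it meet its stop, and seat it there for a moment with a steady pull of about 15 N, never more than 25 N on the case or bolt. Then lift the hook off, leaving the bolt home, lay the rod back on its rubber mat the way it stood, wholly on the mat, and let go. Only the rod may touch the case, and leave the jigger, bottles and tin where they are.

Things in the scene. Friction and masses are not known exactly. Their poses are not given: they have to be found in the camera images.
- rod: Hooked rod, 379 mm long, 0.28 kg, loose, standing on the flat underside of its handle and its hook tip. Origin: centre of the handle's underside; x along the rod to the hook, z up. Wooden handle 110 (x) x 24 (y) x 50 (z) mm centred on the origin; behind it a brass butt 30 mm wide to x -69. A 10 mm brass bar rises from the handle's front top to z 80 at x 85, then runs level to the hook at x 310.
- hook (a point): Tip of the rod's hook: the bar's end turned straight down, an upright prong 10 mm thick and 80 mm long; the point is on its centre line at x 310, y 0, z 0 mm of the rod, level with the handle's underside.
- butt (a point): Rear end of the rod's handle, at x -69, y 0, z 0 mm of the rod.
- case: Low dark-wood bottle case, glass front, fixed, 220 (x) x 300 (y) x 120 (z) mm. Origin: middle of the lower front edge; x points to its back, so the bolt is drawn along -x. On its top's middle line a dark plate 36 mm wide, 4 mm thick (x 5 to 180 mm); guide loops and keeper to 26 mm above the top at x 3 to 70 mm. Behind the tab nothing stands above the plate.
- bolt (a joint): Travel of the bolt along the case's -x, m: 0 open, starts at 0 to 0.020; about 5 N of friction. A stop block in the keeper halts it; its setting is unknown, from 0.045 to 0.056, so it must be felt: the pull rises. It is pulled by the rear face of its red tab, an upright plate 44 mm wide (case y), 6 thick, 5 to 51 mm above the case's top; that face lies at case x 145 mm minus the travel, y 0.
- mat: Black rubber mat, fixed, 460 (x) x 150 (y) x 6 (z) mm. Origin: centre of its underside; its x along its length. The rod starts on it with the rod's x along the mat's x, its origin about 120 mm towards -x of the mat's centre.
- jigger: Copper double-cone measure, 48 mm wide, 85 mm high, standing on the case beside the bolt; leave it alone. Origin: centre of its underside.
- dasher: Small amber bottle with yellow cap, 42 mm wide, 100 mm high, standing on the case on the other side of the bolt; leave it alone. Origin: centre of its underside.
- tin: Copper shaker tin, 86 mm wide, 140 mm high, standing on the counter; leave it alone. Origin: centre of its underside.
- syrup: Green bottle with brass cap, 68 mm wide, 220 mm high, standing on the counter; leave it alone. Origin: centre of its underside.

How it is judged:
By the outcome, as a careful person would: the job done as asked, in the order asked, and still so for the second after the job is handed in, with the robot touching nothing.
It also fails if it takes over 67 s, if anything falls off the work surface, if the arm or the gripper's body presses on something with over 40 N, if the wrist force passes 120 N, or if a joint passes its speed limit or range.

## Robot

A 6-joint arm with a two-finger parallel gripper is mounted at the origin on the work surface. World frame = base frame: x ahead of the robot, y to its left, z up, the work surface at z = 0. Lengths are in mm, angles in degrees, forces in N, time in s.
With the tool pointing down it reaches from about 275 to 825 mm from the base axis. Payload 5.2 kg.
Tool frame: the origin (TCP) lies at the very end of the fingers, on their centre line; the grasp point (between the pads) lies 19 mm behind it; x points along the fingers, z is the direction in which the jaws open and shut, and the axes are right-handed (so a half turn about x gives the same grasp; the last joint's range is limited). The gripper opens to 93 mm and grips with 3 to 60 N. Pads are 15 mm wide; open, the fingers measure 128 mm over their backs; the gripper's body (75 mm by 188 mm) begins 65 mm behind the grasp point.
Start: joints at [-83.984, 14.817, 87.949, -0, 77.235, -11.62], TCP at [166.65, -524.149, 218.653] pointing down, gripper open.
Joint ranges: [-179.93, 179.93], [-52.35, 119.4], [10.71, 147.94], [-69.91, 249.91], [12.55, 155.21], [-178.61, 178.61]. Speed limits (degrees/s): [147.25, 147.25, 180, 180, 180, 180].

## Interface

Orientations are given as [roll, pitch, yaw] about the fixed x, y, z axes, in that order (R = Rz(yaw) Ry(pitch) Rx(roll)).
In Python, from plant import robot, capture, workorder gives the robot as it stands. The module is installed in compiled form; this text tells all that it offers.
- The arm moves only by the tool apply_moves, never from a script. Its argument "plan" is a list of rows, each a list of 5 numbers: the opening, from -1 (shut) to 1 (fully open), then the shift along the world's x, y, z each as a share of 25 cm, from -1 to 1, then the turn about the world's z as a share of 180 degrees, from -1 to 1. In form: [[hand, dx, dy, dz, twist], ...]. A call has exactly 5 rows; each row shifts and turns the commanded pose from where the row before left it; what a row does not reach is not made up. A row lasts 1/8 s, in which the tool goes at most 62.5 mm and 10.7 degrees, less where a joint would pass 70% of its speed; a pose out of reach is approached as far as the arm can. A call with a number of a shift or a turn outside -1 to 1 is refused whole. A call with a gripper value outside its range is refused whole. The fingers move at their own pace and stop on an object; "squeeze" is the grip in N (left out, the last holds). Time passes only in rows, so rows that do not move let the fingers close, or fill a call up. It gives the time, the measured TCP pose, the force and the opening at its end, in the units of the state.
- robot.observe(): the state, without advancing time (a new reading comes with each control period).
- capture(name): name is "scene" or "top" or "wrist"; returns a dict with "frame" (384x512x3 uint8, blue, green, red), "depth" (384x512 float32, mm along the optical axis (not along the pixel's ray), 0 where there is no reading), "fx", "fy", "cx", "cy" (pixels), "rvec" (rotation vector, rad) and "tvec" (3), from world to camera coordinates, as OpenCV has them. Camera axes: x right, y down, z forward; pixel columns grow to the right and rows downward; lengths in mm; the calibration is good to about 2 mm. A picture is of the moment at which its call begins.
- workorder.sign_off(): hands the job in, once; it reports no verdict.
The state is a dict: "t": time; "joint_positions": joint angles; "qd": joint speeds; "effort": joint torques, N m; "ee_pos": TCP position; "ee_rot": TCP orientation; "ft_force": force on the tool from outside, world axes, zero at the start; "wrist_torque": the same for the moment, N m; "grip_width": opening from 0.0 (shut) to 1.0 (fully open).
Only numpy, scipy, OpenCV 4.12 (cv2) and the standard library are available. Lean on these libraries where they do the work, as an engineer would, in place of code of your own. Each camera call takes 0.05 s, during which the arm holds its last target. There are 200 camera calls.

## Working session

There is one attempt and no reset: what is moved stays moved. The work goes in short steps, Python scripts to look and compute and a tool call to move; the robot and the scene stay as the last step left them, time stands still between calls to the robot, and variables do not carry over. Pictures are saved under pics/ and viewed, about 8 in all and at most 12, crops included, and the job is handed in when it is done.

Besides the shell and the picture viewer there is one more tool, called as name([rows], argument=value, ...), one row to a line, values as JSON. apply_moves: Moves the arm, as the interface text tells. Its arguments: {"type":"object","properties":{"plan":{"type":"array","items":{"type":"array","items":{"type":"number"}}},"squeeze":{"type":"number"}},"required":["plan"]}

```bash
mkdir -p pics; cat > h.py <<'E'
import numpy as np,cv2
from plant import robot,capture,workorder
def cloud(c):
    d=c["depth"];v,u=np.indices(d.shape)
    P=np.stack([(u-c["cx"])/c["fx"]*d,(v-c["cy"])/c["fy"]*d,d],-1)
    R=cv2.Rodrigues(np.array(c["rvec"],float))[0]
    W=(P-np.array(c["tvec"],float).ravel())@R
    W[d==0]=np.nan
    return W
E
python3 - <<'E'
from h import *
a=capture("scene");b=capture("top")
for n,c in(("scene",a),("top",b)):
    cv2.imwrite(f"pics/{n}.png",c["frame"]);np.savez(f"{n}.npz",**c)
print(robot.observe())
E
```

```text
{'t': 0.1, 'joint_positions': array([-8.39848714e+01,  1.48526936e+01,  8.80044549e+01, -1.16039367e-04,
        7.72331647e+01, -1.16181201e+01]), 'qd': array([-0.05571457, -0.07320548, -0.17326249,  0.04937434, -0.06058114,
        0.08030492]), 'effort': array([ 2.45826071e-03, -4.38207579e+01, -2.84646249e+01,  7.21601816e-02,
        3.62204248e-02, -5.61800880e-05]), 'ee_pos': array([ 166.59125751, -523.65894015,  217.92574482]), 'ee_rot': array([168.45365088,  89.90968664,  96.08692532]), 'ft_force': array([-0.11482518,  0.29123653,  0.31916334]), 'wrist_torque': array([-0.0050676 ,  0.01490985,  0.05907964]), 'grip_width': 0.9985925882831899}
```

View pics/scene.png

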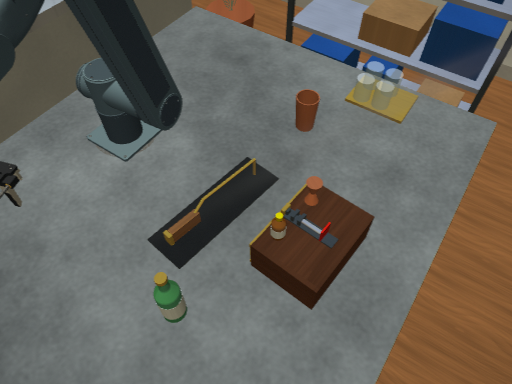

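View pics/top.png

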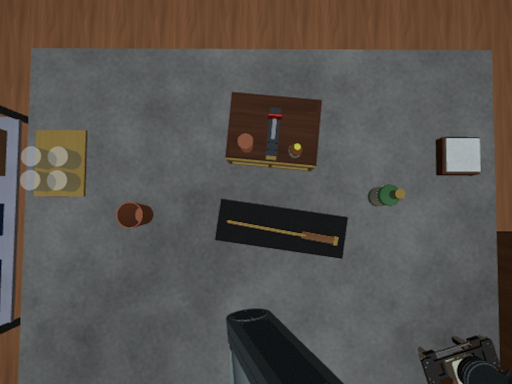

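The scene view shows the rod on the black mat (handle near 183,228, hook near 255,165), the case with the red tab at (325,228), the jigger at (314,190), the dasher at (279,225), the tin at (306,110) and the syrup at (170,298). In the top view the handle is at (320,238), the hook at (229,222) and the tab at (274,116).

```bash
python3 - <<'E'
from h import *
for n in("scene","top"):
    c=dict(np.load(n+".npz"));W=cloud(c);f=c["frame"];hsv=cv2.cvtColor(f,cv2.COLOR_BGR2HSV);H,S,V=[hsv[...,i].astype(int) for i in range(3)]
    X,Y,Z=[W[...,i] for i in range(3)]
    print(n,c["fx"],"cam",-cv2.Rodrigues(c["rvec"])[0].T@c["tvec"].ravel())
    def rep(name,m):
        P=W[m&~np.isnan(Z)]
        if len(P)<3: print(name,len(P));return P
        r=cv2.minAreaRect(P[:,:2].astype(np.float32))
        print(name,len(P),"med",np.median(P,0).round(1),"rect",np.round(r[0],1),np.round(r[1],1),round(r[2],2),"z",np.percentile(P[:,2],[2,98]).round(1));return P
    reg=(X>250)&(X<900)&(abs(Y)<500)
    rep("red",(H<4)|(H>176)&False if 0 else reg&(((H<5)|(H>175))&(S>200)&(V>120)&(Z>120)))
    mat=reg&(V<45)&(Z<15)&(Z>-5)&(X<600);P=rep("mat",mat)
    k=cv2.connectedComponents(mat.astype(np.uint8))
    L=k[1];i=np.bincount(L[L>0]).argmax();rep("matbig",L==i)
    rod=reg&(S>120)&(Z>10)&(Z<100)&(X<560)&(abs(Y)<230)
    P=rep("rod",rod)
    hd=rod&(Z>45)&(Z<62);rep("handle",hd)
    P=rep("bar",rod&(Z>75)&(Z<95))
    top=reg&(Z>114)&(Z<124)&(S>60);rep("casetop",top)
    rep("plate",reg&(Z>122)&(Z<150)&(S<80)&(V<90))
    rep("yellow",reg&(H>22)&(H<34)&(S>180)&(V>150)&(Z>190))
    rep("jig",reg&(Z>190)&(Z<215)&(X>550)&(H<15))
E
```

```text
scene 412.3254297508491 cam [1029.04134687 -638.18240696 1123.70375255]
red 28 med [855.4 -47.  170.5] rect [852.  -34.9] [15.6 70.9] 13.73 z [122.2 173.7]
mat 4110 med [502.8 -96.6   6.6] rect [491.2 -80.9] [456.4 153.8] 82.67 z [ 1.8 11.6]
matbig 4057 med [502.1 -98.4   6.6] rect [490.6 -80.9] [455.9 153.9] 82.42 z [ 1.8 11.6]
rod 623 med [ 477.8 -160.    57.3] rect [466.4 -58.5] [343.2  65.4] 81.24 z [14.2 93.6]
handle 228 med [ 468.9 -189.    55.8] rect [487.3 -61.8] [343.4  26.7] 80.38 z [45.6 60.8]
bar 212 med [495.3 -27.5  89.7] rect [495.9 -17.2] [249.3  13. ] 79.62 z [76.6 94.2]
casetop 4769 med [816.9 -87.2 120.1] rect [726.4  19.5] [360.  915.4] 6.67 z [116.  123.6]
plate 492 med [794.7 -51.  125.4] rect [ 710.1 -176.1] [449.2 152. ] 51.88 z [122.2 147.3]
yellow 38 med [ 745.  -116.1  220.5] rect [ 746.7 -115.9] [17.7 17.4] 87.0 z [216.8 223.7]
jig 220 med [762.9  36.8 204.5] rect [761.9 -32.7] [194.1  46. ] 88.1 z [192.  208.4]
top 352.04293864829197 cam [ 548.42347691  -16.44776793 1268.88760485]
red 2
mat 4645 med [495.3 -73.6   6.7] rect [ 490.7 -119.6] [549.1 204.7] 89.99 z [ 1.4 11.8]
matbig 4644 med [495.3 -73.6   6.7] rect [490.1 -80.1] [457.1 148.1] 82.12 z [ 1.4 11.8]
rod 402 med [ 480.3 -116.5   86.7] rect [488.3 -63. ] [340.3  24. ] 80.1 z [35.4 94.9]
handle 161 med [ 466.4 -191.6   56.6] rect [ 465.9 -191.1] [80.3 24. ] 80.1 z [51.1 60.6]
bar 207 med [497.5 -16.6  90.5] rect [496.4 -18.3] [249.4   9.7] 79.95 z [82.6 94.6]
casetop 4004 med [810.8 -67.1 120.4] rect [720.5  34.8] [366.2 862.1] 5.1 z [115.8 123.7]
plate 392 med [781.1 -48.8 126.1] rect [735.1 -26.5] [846.9 317.1] 89.96 z [122.2 148.3]
yellow 0
jig 216 med [763.3  36.9 204.9] rect [751.4 -34.2] [195.4  44.6] 78.98 z [191.6 209.2]
```

```bash
python3 - <<'E'
from h import *
for n in("scene","top"):
    c=dict(np.load(n+".npz"));W=cloud(c);f=c["frame"];hsv=cv2.cvtColor(f,cv2.COLOR_BGR2HSV);H,S,V=[hsv[...,i].astype(int) for i in range(3)]
    X,Y,Z=[W[...,i] for i in range(3)]
    box=(X>610)&(X<960)&(abs(Y+50)<230)
    m=(box&(Z>112)).astype(np.uint8);L=cv2.connectedComponents(m)[1];i=np.bincount(L[L>0]).argmax()
    P=W[(L==i)&(Z<127)];r=cv2.minAreaRect(P[:,:2].astype(np.float32));print(n,"case",np.round(r,1) if 0 else r)
    red=((H<8)|(H>172))&(S>180)&box&(Z>130)
    dark=box&(Z>121)&(Z<128)&(V<75)&(S<90)
    for nm,q in(("red",red&(Z>150)),("plate",dark)):
        P=W[q]; 
        if len(P)>2: print(nm,len(P),cv2.minAreaRect(P[:,:2].astype(np.float32)),np.percentile(P,[2,50,98],0).round(1).tolist())
    # red by plane cast at z=171
    rm=((H<6)|(H>174))&(S>170)&(V>90)
    v,u=np.nonzero(rm); R=cv2.Rodrigues(c["rvec"])[0];C=-R.T@c["tvec"].ravel()
    d=np.stack([(u-c["cx"])/c["fx"],(v-c["cy"])/c["fy"],np.ones(len(u))],-1)@R
    p=C+d*((171-C[2])/d[:,2:]);k=(abs(p[:,0]-830)<60)&(abs(p[:,1]+50)<50)
    print("redcast",k.sum(),cv2.minAreaRect(p[k,:2].astype(np.float32)),np.c_[u,v][k].min(0),np.c_[u,v][k].max(0))
c=dict(np.load("top.npz"))["frame"];s=dict(np.load("scene.npz"))["frame"]
cv2.imwrite("pics/crop.png",np.hstack([cv2.resize(c[85:185,215:335],None,fx=4,fy=4),cv2.resize(s[170:270,260:350],None,fx=3.2,fy=4)]))
E
```

```text
scene case ((820.6768798828125, -46.11590576171875), (304.04559326171875, 226.90325927734375), 84.93782806396484)
red 57 ((855.5507202148438, -50.82051086425781), (43.16315841674805, 6.942363739013672), 83.70504760742188) [[851.2, -71.4, 151.0], [856.4, -52.9, 167.8], [859.7, -30.7, 173.1]]
plate 383 ((811.112548828125, -45.24992370605469), (45.8472900390625, 164.431396484375), 82.03810119628906) [[733.1, -69.0, 121.4], [822.1, -52.6, 124.3], [891.1, -24.9, 127.7]]
redcast 68 ((857.6382446289062, -61.90564727783203), (11.941936492919922, 66.02332305908203), 6.3149518966674805) [319 222] [330 240]
top case ((821.5214233398438, -49.550628662109375), (300.28472900390625, 227.41673278808594), 85.0732650756836)
red 33 ((854.1395263671875, -52.537635803222656), (38.7327995300293, 4.472764015197754), 84.06346893310547) [[851.4, -71.3, 151.9], [853.4, -55.6, 163.6], [855.7, -33.3, 172.5]]
plate 321 ((824.0570068359375, -49.1544189453125), (298.0729064941406, 219.14332580566406), 85.02120208740234) [[724.5, -192.0, 121.2], [813.9, -50.1, 124.3], [938.4, 38.1, 127.7]]
redcast 32 ((854.53076171875, -50.50569152832031), (41.40949630737305, 7.958369731903076), 85.49768829345703) [268 113] [281 116]
```

View pics/crop.png

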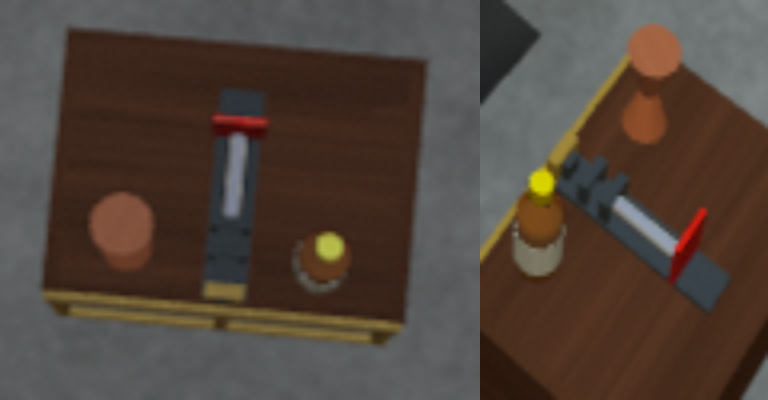

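The crop shows the tab nearly at the back end of the plate. The jigger is left of the bolt and the dasher is right of it, and both are well clear of the bolt line. The tab's rear face is at about (857.5,-52), and the case x axis is at -5° yaw. The rod origin is at about (463,-205), yaw 80°.

```bash
cat >> h.py <<'E'
from scipy.spatial.transform import Rotation as Ro
def st():
    s=robot.observe();R=Ro.from_euler("xyz",s["ee_rot"],degrees=True).as_matrix()
    j=np.degrees(np.arctan2(R[1,2],R[0,2]))
    print("t",round(s["t"],2),"p",s["ee_pos"].round(1),"jaw",round(j,2),"toolx",R[:,0].round(3),"F",s["ft_force"].round(1),"T",s["wrist_torque"].round(2),"g",round(s["grip_width"]*93,1),"q",s["joint_positions"].round(1))
E
python3 -c "
from h import *
st()"
```

```text
t 0.1 p [ 166.6 -523.7  217.9] jaw -72.37 toolx [-0.     0.002 -1.   ] F [-0.1  0.3  0.3] T [-0.01  0.01  0.06] g 92.9 q [-84.   14.9  88.   -0.   77.2 -11.6]
```

apply_moves([
  [1,0.119,0.131,0,0.0347],
  [1,0.119,0.131,0,0.0347],
  [1,0.119,0.131,0,0.0347],
  [1,0.119,0.131,0,0.0347],
  [1,0.119,0.131,0,0.0347],
], squeeze=55)

```text
t: 0.72
ee_pos: [316.1, -359.0, 218.3]
ee_rot: [148.8, 90.0, 107.8]
ft_force: [0.7, -0.3, 0.4]
grip_width: 1.002
```

apply_moves([
  [1,0.119,0.131,-0.09,0.0347],
  [1,0.119,0.131,-0.09,0.0347],
  [1,0.119,0.131,-0.09,0.0347],
  [1,0.119,0.131,-0.09,0.0347],
  [1,0.119,0.131,0,0.0347],
])

```text
t: 1.35
ee_pos: [463.6, -194.5, 126.5]
ee_rot: [154.8, 89.7, 145.1]
ft_force: [0.9, -0.1, -0.8]
grip_width: 1.0
```

```bash
python3 - <<'E'
from h import *
c=capture("wrist");st()
cv2.imwrite("pics/w1.png",c["frame"])
W=cloud(c);Z=W[...,2];hsv=cv2.cvtColor(c["frame"],cv2.COLOR_BGR2HSV)
for lo,hi in((50,62),(76,96)):
    P=W[(Z>lo)&(Z<hi)&(hsv[...,1]>100)&(abs(W[...,0]-480)<100)]
    if len(P)>5: print(len(P),cv2.minAreaRect(P[:,:2].astype(np.float32)))
E
```

```text
t 1.4 p [ 466.8 -191.3  127.4] jaw -9.37 toolx [-0.     0.004 -1.   ] F [2.6 2.2 1.4] T [ 0.06 -0.16 -0.03] g 92.9 q [-35.1  15.  101.5   0.2  63.7 -25.8]
4099 ((463.3797607421875, -200.07290649414062), (109.23493957519531, 23.819015502929688), 79.7162094116211)
2028 ((480.43341064453125, -101.80826568603516), (69.54148864746094, 9.935943603515625), 79.92707824707031)
```

View pics/w1.png

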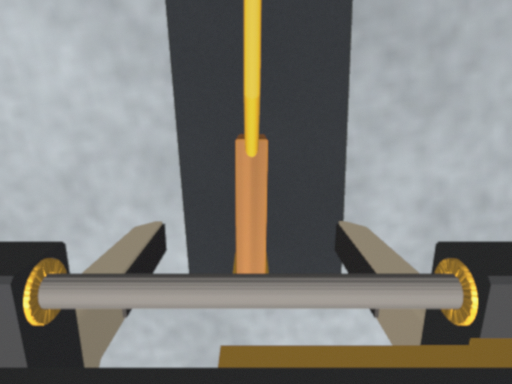

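The wrist view shows the handle centred between the fingers at (252,205), with the bar running up the image. I'll descend, settle and grip.

apply_moves([
  [1,0,0,-0.15,0],
  [1,0,0,-0.15,0],
  [1,0,0,-0.1,0],
  [1,0,0,-0.056,0],
  [1,0,0,0,0],
])

```text
t: 2.02
ee_pos: [463.6, -196.4, 14.0]
ee_rot: [154.6, 89.9, 144.7]
ft_force: [0.3, 1.6, 0.6]
grip_width: 0.995
```

apply_moves([
  [0,0,0,0,0],
  [-1,0,0,0,0],
  [-1,0,0,0,0],
  [-1,0,0,0,0],
  [-1,0,0,0,0],
], squeeze=55)

```text
t: 2.65
ee_pos: [464.2, -196.7, 14.8]
ee_rot: [-24.7, 90.0, -34.6]
ft_force: [-0.3, 0.5, 0.6]
grip_width: 0.513
```

```bash
python3 -c "
from h import *
st()"
```

```text
t 2.65 p [ 464.2 -196.7   14.8] jaw -9.9 toolx [ 0. -0. -1.] F [-0.3  0.5  0.6] T [ 0.01 -0.09 -0.01] g 47.7 q [-35.7  23.7 108.2   0.   48.1 -25.8]
```

apply_moves([
  [-1,0,0,0,0],
  [-1,0,0,0,0],
  [-1,0,0,0,0],
  [-1,0,0,0,0],
  [-1,0,0,0,0],
])

```text
t: 3.28
ee_pos: [464.0, -196.6, 14.6]
ee_rot: [157.7, 90.0, 147.8]
ft_force: [-0.6, -0.3, 0.5]
grip_width: 0.256
```

apply_moves([
  [-1,0,0,0,0],
  [-1,0,0,0,0],
  [-1,0,0,0.02,0],
  [-1,0,0,0.03,0],
  [-1,0,0,0.03,0],
])

```text
t: 3.9
ee_pos: [464.2, -196.7, 35.3]
ee_rot: [-24.1, 90.0, -34.0]
ft_force: [-0.4, 0.2, -2.8]
grip_width: 0.256
```

```bash
python3 -c "
from h import *
st()"
```

```text
t 3.9 p [ 464.2 -196.7   35.3] jaw -9.91 toolx [ 0. -0. -1.] F [-0.4  0.2 -2.8] T [-0.08 -0.08  0.01] g 23.8 q [-35.7  21.9 107.2   0.   50.9 -25.8]
```

apply_moves([
  [-1,0,0,0.12,0],
  [-1,0,0,0.2,0],
  [-1,0,0,0.24,0],
  [-1,0,0,0.2,0],
  [-1,0,0,0.13,0],
])

```text
t: 4.53
ee_pos: [464.6, -196.9, 260.7]
ee_rot: [-26.2, 89.8, -36.1]
ft_force: [0.2, 0.2, -3.4]
grip_width: 0.254
```

apply_moves([
  [-1,0.02,0.03,0,-0.024],
  [-1,0.03,0.05,0,-0.047],
  [-1,0.04,0.065,0,-0.05],
  [-1,0.045,0.08,0,-0.05],
  [-1,0.05,0.08,0,-0.05],
])

```text
t: 5.15
ee_pos: [510.4, -119.7, 257.6]
ee_rot: [22.5, 90.0, -27.5]
ft_force: [0.4, 0.5, -2.6]
grip_width: 0.255
```

apply_moves([
  [-1,0.05,0.08,0,-0.05],
  [-1,0.05,0.08,0,-0.05],
  [-1,0.04,0.065,0,-0.05],
  [-1,0.03,0.05,0,-0.05],
  [-1,0.02,0.03,0,-0.05],
])

```text
t: 5.78
ee_pos: [557.9, -43.3, 257.5]
ee_rot: [-159.7, 90.0, 105.4]
ft_force: [-0.8, -0.2, -2.9]
grip_width: 0.259
```

apply_moves([
  [-1,0,0,0,0],
  [-1,0,0,0,0],
  [-1,0,0,0,0],
  [-1,0,0,0,0],
  [-1,0,0,0,0],
])

```text
t: 6.4
ee_pos: [557.8, -44.4, 257.2]
ee_rot: [37.0, 90.0, -57.7]
ft_force: [-0.6, 0.6, -2.6]
grip_width: 0.253
```

```bash
cat > look.py <<'E'
from h import *
import sys
st();a=capture("top");b=capture("scene");s=robot.observe()["ee_pos"]
for n,c in(("top",a),("scene",b)):
    W=cloud(c);Z=W[...,2];hsv=cv2.cvtColor(c["frame"],cv2.COLOR_BGR2HSV);H,S,V=[hsv[...,i].astype(int) for i in range(3)]
    zb=s[2]-8.4+80
    m=(abs(Z-zb-5)<16)&(S>100)&(H>12)&(H<34)&(abs(W[...,1]+45)<80)&(W[...,0]>500)&(W[...,0]<960)
    P=W[m]
    if len(P)<10: continue
    P=P[P[:,0]>660]
    r=cv2.fitLine(P[:,:2].astype(np.float32),cv2.DIST_HUBER,0,.01,.01).ravel();d=r[:2]*np.sign(r[0]);t=(P[:,:2]-r[2:])@d
    z=np.polyfit(t,P[:,2],1)
    print(n,len(P),"yaw",np.degrees(np.arctan2(d[1],d[0])).round(2),"end",(r[2:]+d*t.max()).round(1),"slope deg",np.degrees(np.arctan(z[0])).round(2),"zmed",np.median(P[:,2]).round(1),"tipexp",zb)
    red=((H<8)|(H>172))&(S>180)&(abs(Z-160)<14)&(abs(W[...,0]-830)<60)&(abs(W[...,1]+50)<50)
    Q=W[red];
    if len(Q)>3:print("red",len(Q),np.percentile(Q,[2,50,98],0).round(1).tolist())
f=np.hstack([cv2.resize(a["frame"][75:235,190:350],(400,400)),cv2.resize(b["frame"][120:280,230:390],(400,400))])
cv2.imwrite(f"pics/{sys.argv[1]}.png",f)
E
python3 look.py l1
```

```text
t 6.4 p [557.8 -44.4 257.2] jaw -94.68 toolx [ 0. -0. -1.] F [-0.6  0.6 -2.6] T [ 0.06  0.01 -0.05] g 23.5 q [-16.   14.5  82.9  -0.   82.5  78.7]
top 274 yaw -4.75 end [863.3 -71.4] slope deg 0.08 zmed 333.0 tipexp 328.7550241063009
red 29 [[851.4, -65.1, 147.5], [853.9, -51.9, 163.3], [856.5, -33.3, 172.0]]
scene 335 yaw -4.74 end [865.9 -71.5] slope deg -0.53 zmed 332.2 tipexp 328.7550241063009
red 58 [[852.0, -71.6, 147.4], [856.7, -54.1, 166.6], [859.7, -31.0, 172.7]]
```

View pics/l1.png

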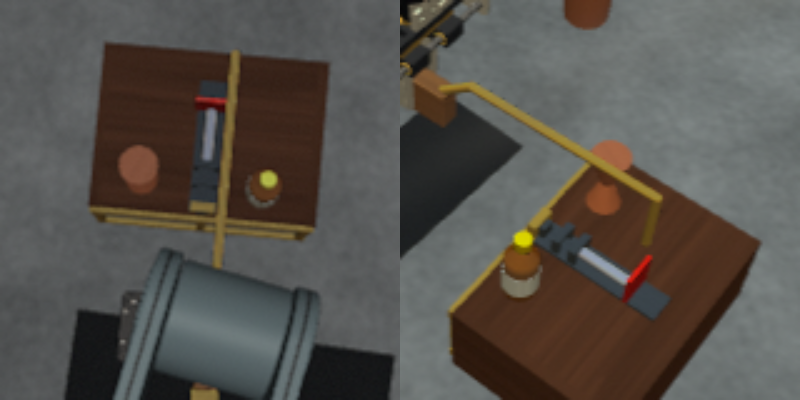

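The views show the rod level above the case, right of the tab (tip at about (859.5,-71)). I'll shift it left and back, then go down behind the tab.

apply_moves([
  [-1,0.018,0.024,0,0],
  [-1,0.018,0.024,0,0],
  [-1,0.018,0.024,0,0],
  [-1,0,0,-0.05,0],
  [-1,0,0,-0.1,0],
])

```text
t: 7.12
ee_pos: [572.0, -26.1, 219.4]
ee_rot: [75.5, 89.9, -19.2]
ft_force: [1.0, 0.9, -2.9]
grip_width: 0.259
```

apply_moves([
  [-1,0,0,-0.1,0],
  [-1,0,0,-0.08,0],
  [-1,0,0,-0.05,0],
  [-1,0,0,-0.03,0],
  [-1,0,0,-0.02,0],
])

```text
t: 7.75
ee_pos: [571.6, -26.2, 149.6]
ee_rot: [76.9, 90.0, -17.8]
ft_force: [-0.9, 0.7, -2.7]
grip_width: 0.259
```

```bash
python3 look.py l2
```

```text
t 7.75 p [571.6 -26.2 149.6] jaw -94.68 toolx [ 0. -0. -1.] F [-0.9  0.7 -2.7] T [ 0.04  0.04 -0.03] g 24.0 q [-13.8  20.2  90.6  -0.   69.3  80.9]
top 255 yaw -4.67 end [879.1 -54.1] slope deg 0.13 zmed 225.4 tipexp 221.11481578804168
red 23 [[851.4, -71.6, 148.6], [853.3, -61.4, 162.6], [855.5, -33.3, 173.2]]
scene 350 yaw -4.69 end [879.5 -53.9] slope deg -0.27 zmed 223.6 tipexp 221.11481578804168
red 63 [[851.3, -72.3, 146.9], [856.7, -54.4, 167.9], [860.0, -30.1, 172.5]]
```

View pics/l2.png

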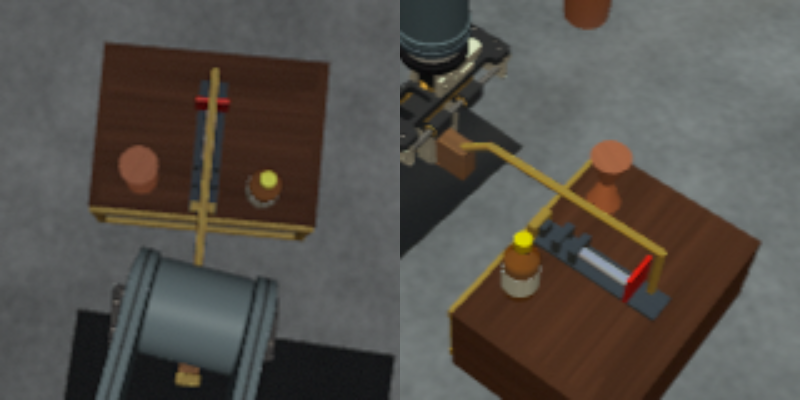

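The hook is behind the tab, on its middle line. I'll lower it the last 8 mm and begin drawing.

apply_moves([
  [-1,0,0,-0.017,0],
  [-1,0,0,-0.017,0],
  [-1,-0.008,0.0007,0,0],
  [-1,-0.01,0.0009,0,0],
  [-1,-0.008,0.0007,0,0],
])

```text
t: 8.48
ee_pos: [564.8, -25.6, 141.3]
ee_rot: [82.8, 90.0, -11.8]
ft_force: [0.6, 0.2, -2.3]
grip_width: 0.255
```

apply_moves([
  [-1,-0.008,0.0007,0,0],
  [-1,-0.008,0.0007,0,0],
  [-1,-0.008,0.0007,0,0],
  [-1,-0.008,0.0007,0,0],
  [-1,-0.008,0.0007,0,0],
])

```text
t: 9.1
ee_pos: [556.0, -24.9, 141.3]
ee_rot: [86.7, 89.9, -8.0]
ft_force: [5.2, -0.4, -4.1]
grip_width: 0.256
```

apply_moves([
  [-1,-0.008,0.0007,0,0],
  [-1,-0.008,0.0007,0,0],
  [-1,-0.008,0.0007,0,0],
  [-1,-0.008,0.0007,0,0],
  [-1,-0.008,0.0007,0,0],
])

```text
t: 9.72
ee_pos: [546.0, -24.0, 141.3]
ee_rot: [87.1, 89.9, -7.6]
ft_force: [5.0, 0.0, -4.2]
grip_width: 0.252
```

```bash
python3 -c "
from h import *
st()"
```

```text
t 9.72 p [546.  -24.  141.3] jaw -94.69 toolx [ 0.002 -0.    -1.   ] F [ 5.   0.  -4.2] T [ 0.04 -0.29  0.02] g 23.4 q [-14.2  18.1  94.9   0.   66.9  80.5]
```

apply_moves([
  [-1,-0.008,0.0007,0,0],
  [-1,-0.008,0.0007,0,0],
  [-1,-0.008,0.0007,0,0],
  [-1,-0.008,0.0007,0,0],
  [-1,-0.008,0.0007,0,0],
])

```text
t: 10.35
ee_pos: [536.0, -23.2, 141.3]
ee_rot: [86.2, 89.9, -8.5]
ft_force: [5.3, -0.8, -4.0]
grip_width: 0.255
```

apply_moves([
  [-1,-0.007,0.0006,0,0],
  [-1,-0.007,0.0006,0,0],
  [-1,-0.006,0.0005,0,0],
  [-1,-0.006,0.0005,0,0],
  [-1,-0.006,0.0005,0,0],
])

```text
t: 10.98
ee_pos: [528.0, -22.5, 141.4]
ee_rot: [86.5, 89.9, -8.2]
ft_force: [5.3, -0.4, -4.9]
grip_width: 0.258
```

apply_moves([
  [-1,-0.004,0.00035,0,0],
  [-1,-0.004,0.00035,0,0],
  [-1,-0.004,0.00035,0,0],
  [-1,-0.004,0.00035,0,0],
  [-1,-0.004,0.00035,0,0],
])

```text
t: 11.6
ee_pos: [523.0, -22.0, 141.4]
ee_rot: [87.0, 89.9, -7.7]
ft_force: [4.7, 0.2, -4.8]
grip_width: 0.257
```

apply_moves([
  [-1,-0.0016,0.00014,0,0],
  [-1,-0.0016,0.00014,0,0],
  [-1,-0.0016,0.00014,0,0],
  [-1,-0.0016,0.00014,0,0],
  [-1,-0.0016,0.00014,0,0],
])

```text
t: 12.22
ee_pos: [520.9, -21.8, 141.4]
ee_rot: [87.3, 89.9, -7.4]
ft_force: [5.3, -1.1, -3.4]
grip_width: 0.257
```

apply_moves([
  [-1,-0.0016,0.00014,0,0],
  [-1,-0.0016,0.00014,0,0],
  [-1,-0.0016,0.00014,0,0],
  [-1,-0.0016,0.00014,0,0],
  [-1,-0.0016,0.00014,0,0],
])

```text
t: 12.85
ee_pos: [518.9, -21.7, 141.4]
ee_rot: [86.4, 89.9, -8.3]
ft_force: [5.1, -0.6, -4.0]
grip_width: 0.255
```

apply_moves([
  [-1,-0.0016,0.00014,0,0],
  [-1,-0.0016,0.00014,0,0],
  [-1,-0.0016,0.00014,0,0],
  [-1,-0.0016,0.00014,0,0],
  [-1,-0.0016,0.00014,0,0],
])

```text
t: 13.48
ee_pos: [516.8, -21.5, 141.4]
ee_rot: [85.6, 89.9, -9.1]
ft_force: [5.6, -1.0, -4.6]
grip_width: 0.258
```

apply_moves([
  [-1,-0.0014,0.00012,0,0],
  [-1,-0.0014,0.00012,0,0],
  [-1,-0.0014,0.00012,0,0],
  [-1,-0.0014,0.00012,0,0],
  [-1,-0.0014,0.00012,0,0],
])

```text
t: 14.1
ee_pos: [515.1, -21.3, 141.4]
ee_rot: [87.2, 89.9, -7.5]
ft_force: [5.1, -0.1, -4.6]
grip_width: 0.255
```

apply_moves([
  [-1,-0.0014,0.00012,0,0],
  [-1,-0.0014,0.00012,0,0],
  [-1,-0.0014,0.00012,0,0],
  [-1,-0.0014,0.00012,0,0],
  [-1,-0.0014,0.00012,0,0],
])

```text
t: 14.72
ee_pos: [513.6, -21.2, 141.4]
ee_rot: [86.0, 89.9, -8.7]
ft_force: [7.3, -0.0, -4.3]
grip_width: 0.256
```

apply_moves([
  [-1,-0.0008,7e-05,0,0],
  [-1,-0.0008,7e-05,0,0],
  [-1,-0.0008,7e-05,0,0],
  [-1,0,0,0,0],
  [-1,0,0,0,0],
])

```text
t: 15.35
ee_pos: [513.6, -21.3, 141.5]
ee_rot: [86.3, 89.8, -8.4]
ft_force: [7.5, -1.3, -6.7]
grip_width: 0.255
```

apply_moves([
  [-1,-0.001,9e-05,0,0],
  [-1,-0.001,9e-05,0,0],
  [-1,-0.001,9e-05,0,0],
  [-1,-0.001,9e-05,0,0],
  [-1,0,0,0,0],
])

```text
t: 15.98
ee_pos: [513.6, -21.4, 141.8]
ee_rot: [85.8, 89.7, -8.9]
ft_force: [10.9, -2.0, -6.2]
grip_width: 0.252
```

The stop is felt at TCP x = 513.6: the pull now rises about 3.4 N/mm. I'll bring it to 15 N and hold.

apply_moves([
  [-1,-0.0012,0.0001,0,0],
  [-1,-0.0012,0.0001,0,0],
  [-1,-0.0012,0.0001,0,0],
  [-1,-0.001,9e-05,0,0],
  [-1,0,0,0,0],
])

```text
t: 16.6
ee_pos: [513.6, -21.6, 142.2]
ee_rot: [85.1, 89.5, -9.6]
ft_force: [13.4, -0.4, -6.2]
grip_width: 0.255
```

apply_moves([
  [-1,-0.001,9e-05,0,0],
  [-1,-0.001,9e-05,0,0],
  [-1,0,0,0,0],
  [-1,0,0,0,0],
  [-1,0,0,0,0],
])

```text
t: 17.23
ee_pos: [513.6, -21.6, 142.4]
ee_rot: [85.2, 89.5, -9.6]
ft_force: [15.0, -1.4, -5.7]
grip_width: 0.254
```

apply_moves([
  [-1,0,0,0,0],
  [-1,0,0,0,0],
  [-1,0,0,0,0],
  [-1,0,0,0,0],
  [-1,0,0,0,0],
])

```text
t: 17.85
ee_pos: [513.6, -21.6, 142.4]
ee_rot: [85.4, 89.5, -9.3]
ft_force: [14.3, -1.0, -5.9]
grip_width: 0.258
```

```bash
python3 look.py l3
```

```text
t 17.85 p [513.6 -21.6 142.4] jaw -94.71 toolx [ 0.009 -0.002 -1.   ] F [14.3 -1.  -5.9] T [-0.05 -1.34 -0.04] g 24.0 q [-14.9  14.6  99.6   0.1  65.3  79.8]
top 202 yaw -4.97 end [820.2 -50. ] slope deg -0.16 zmed 218.0 tipexp 214.03238938309437
red 29 [[805.0, -68.3, 147.4], [807.9, -40.2, 168.1], [812.2, -27.1, 172.6]]
scene 270 yaw -4.96 end [821.9 -49.5] slope deg -0.52 zmed 216.9 tipexp 214.03238938309437
red 35 [[805.7, -67.8, 148.1], [809.1, -59.0, 166.7], [811.1, -39.5, 173.0]]
```

I held 14–15 N for over a second, and the tab moved about 46 mm. Now I'll ease off backwards and lift.

apply_moves([
  [-1,0.006,-0.0005,0,0],
  [-1,0.008,-0.0007,0,0],
  [-1,0.01,-0.0009,0,0],
  [-1,0.01,-0.0009,0,0],
  [-1,0.008,-0.0007,0,0],
])

```text
t: 18.58
ee_pos: [519.3, -21.5, 140.9]
ee_rot: [-97.7, 89.9, 167.6]
ft_force: [-0.3, -0.4, -2.3]
grip_width: 0.25
```

```bash
python3 look.py l4
```

```text
t 18.57 p [519.3 -21.5 140.9] jaw -94.68 toolx [-0.001  0.    -1.   ] F [-0.3 -0.4 -2.3] T [0.04 0.02 0.01] g 23.3 q [-14.7  15.6  98.4  -0.   66.   80. ]
top 200 yaw -4.86 end [826.2 -49.6] slope deg -0.3 zmed 215.3 tipexp 212.59609532316134
red 26 [[805.2, -68.1, 153.5], [808.0, -47.6, 168.9], [811.6, -27.1, 173.3]]
scene 278 yaw -4.66 end [828.2 -49.4] slope deg -0.95 zmed 214.5 tipexp 212.59609532316134
red 54 [[805.8, -68.0, 147.1], [810.0, -54.0, 168.5], [812.2, -29.9, 172.9]]
```

View pics/l4.png

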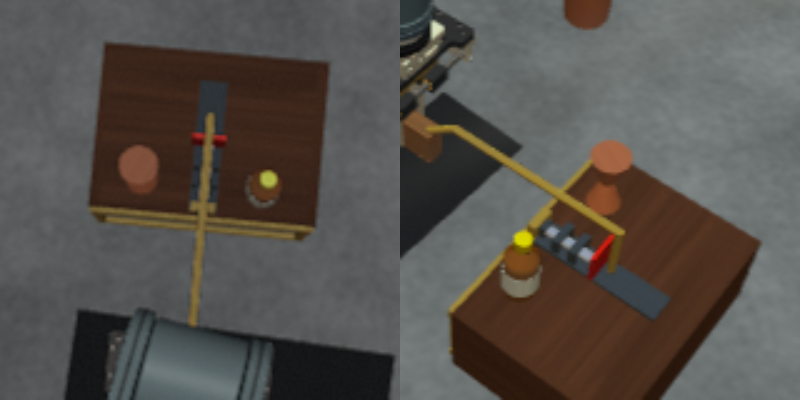

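The hook is free and about 5 mm behind the tab, with the bolt home. I'll lift, then swing back.

apply_moves([
  [-1,0,0,0.03,0],
  [-1,0,0,0.09,0],
  [-1,0,0,0.13,0],
  [-1,0,0,0.14,0],
  [-1,0,0,0.1,0],
])

```text
t: 19.3
ee_pos: [519.9, -21.7, 265.9]
ee_rot: [79.5, 89.9, -15.1]
ft_force: [-0.3, -0.4, -2.4]
grip_width: 0.254
```

apply_moves([
  [-1,-0.01,-0.03,0,0.025],
  [-1,-0.018,-0.055,0,0.045],
  [-1,-0.023,-0.075,0,0.05],
  [-1,-0.027,-0.085,0,0.05],
  [-1,-0.03,-0.095,0,0.05],
])

```text
t: 19.92
ee_pos: [492.3, -107.1, 264.2]
ee_rot: [30.3, 90.0, -24.4]
ft_force: [-0.4, -0.2, -2.2]
grip_width: 0.256
```

apply_moves([
  [-1,-0.03,-0.095,0,0.05],
  [-1,-0.028,-0.09,0,0.05],
  [-1,-0.024,-0.08,0,0.05],
  [-1,-0.02,-0.06,0,0.05],
  [-1,-0.01,-0.035,0,0.05],
])

```text
t: 20.55
ee_pos: [464.2, -197.4, 264.2]
ee_rot: [-48.6, 90.0, -58.5]
ft_force: [-0.9, 0.0, -2.6]
grip_width: 0.258
```

apply_moves([
  [-1,0,0,-0.08,0],
  [-1,0,0,-0.15,0],
  [-1,0,0,-0.2,0],
  [-1,0,0,-0.2,0],
  [-1,0,0,-0.1,0],
])

```text
t: 21.18
ee_pos: [463.3, -195.7, 79.1]
ee_rot: [154.9, 89.8, 144.8]
ft_force: [-0.4, 0.3, -1.3]
grip_width: 0.257
```

```bash
python3 - <<'E'
from h import *
st();c=capture("wrist");cv2.imwrite("pics/w2.png",c["frame"])
W=cloud(c);hsv=cv2.cvtColor(c["frame"],cv2.COLOR_BGR2HSV);S,V=hsv[...,1],hsv[...,2];X,Y,Z=[W[...,i] for i in range(3)]
z0=robot.observe()["ee_pos"][2]-8.4
for n,lo,hi in(("handle",44,56),("bar",72,90)):
    P=W[(Z>z0+lo)&(Z<z0+hi)&(S>100)&(abs(X-490)<110)]
    if len(P)>5: print(n,len(P),cv2.minAreaRect(P[:,:2].astype(np.float32)),np.median(P[:,2]),z0)
c=capture("top");W=cloud(c);hsv=cv2.cvtColor(c["frame"],cv2.COLOR_BGR2HSV);X,Y,Z=[W[...,i] for i in range(3)]
P=W[(abs(Z-z0-82)<12)&(hsv[...,1]>100)&(abs(X-490)<110)&(abs(Y)<200)]
if len(P)>5:print("topbar",cv2.minAreaRect(P[:,:2].astype(np.float32)),P[:,1].max(),np.polyfit(P[:,1],P[:,2],1))
E
```

```text
t 21.18 p [ 463.3 -195.7   79.1] jaw -10.08 toolx [-0.003  0.002 -1.   ] F [-0.4  0.3 -1.3] T [-0.06 -0.1   0.  ] g 23.9 q [-35.6  18.3 104.8  -0.   57.1 -25.5]
handle 8168 ((464.92828369140625, -187.79708862304688), (85.9567642211914, 25.343402862548828), 80.6201400756836) 119.07451935037565 68.48338503057094
bar 4372 ((477.5616455078125, -117.59963989257812), (35.053096771240234, 10.035170555114746), 80.13518524169922) 151.78682072499586 68.48338503057094
topbar ((495.2190856933594, -18.747764587402344), (249.50437927246094, 9.826979637145996), 79.95128631591797) 104.00021453828681 [8.88808731e-03 1.51275756e+02]
```

apply_moves([
  [-1,0,0,-0.06,0],
  [-1,0,0,-0.08,0],
  [-1,0,0,-0.06,0],
  [-1,0,0,-0.02,0],
  [-1,0,0,0,0],
])

```text
t: 21.9
ee_pos: [464.8, -196.8, 26.3]
ee_rot: [-26.0, 90.0, -36.1]
ft_force: [0.1, -0.0, -1.8]
grip_width: 0.257
```

```bash
python3 -c "
from h import *
st()"
```

```text
t 21.9 p [ 464.8 -196.8   26.3] jaw -10.08 toolx [ 0. -0. -1.] F [ 0.1 -0.  -1.8] T [-0.05 -0.07 -0.03] g 23.9 q [-35.6  22.7 107.6  -0.   49.7 -25.5]
```

apply_moves([
  [-1,0,0,-0.012,0],
  [-1,0,0,-0.012,0],
  [-1,0,0,-0.008,0],
  [-1,0,0,-0.008,0],
  [-1,0,0,0,0],
])

```text
t: 22.52
ee_pos: [464.8, -196.7, 16.2]
ee_rot: [32.1, 90.0, 22.0]
ft_force: [0.1, -1.4, 0.6]
grip_width: 0.256
```

apply_moves([
  [-1,0,0,-0.003,0],
  [-1,0,0,-0.003,0],
  [-1,0,0,-0.002,0],
  [-1,0,0,0,0],
  [-1,0,0,0,0],
])

```text
t: 23.15
ee_pos: [464.9, -196.9, 14.7]
ee_rot: [-32.2, 90.0, -42.3]
ft_force: [-2.0, -1.3, 5.6]
grip_width: 0.255
```

Now on the mat with a light press. I'll release slowly.

apply_moves([
  [-0.4,0,0,0,0],
  [-0.3,0,0,0,0],
  [-0.2,0,0,0,0],
  [0,0,0,0,0],
  [0.2,0,0,0,0],
], squeeze=10)

```text
t: 23.78
ee_pos: [464.6, -196.6, 14.1]
ee_rot: [158.9, 90.0, 148.8]
ft_force: [-0.6, 0.1, 0.6]
grip_width: 0.559
```

apply_moves([
  [0.5,0,0,0,0],
  [0.8,0,0,0,0],
  [0.8,0,0,0,0],
  [0.8,0,0,0,0],
  [0.8,0,0,0,0],
])

```text
t: 24.4
ee_pos: [464.6, -196.6, 14.2]
ee_rot: [148.2, 90.0, 138.1]
ft_force: [-0.0, 0.3, 0.7]
grip_width: 0.9
```

apply_moves([
  [0.8,0,0,0.04,0],
  [0.8,0,0,0.12,0],
  [0.8,0,0,0.2,0],
  [0.8,0,0,0.2,0],
  [0.8,0,0,0.2,0],
])

```text
t: 25.02
ee_pos: [464.4, -196.5, 206.6]
ee_rot: [-24.3, 90.0, -34.4]
ft_force: [-0.4, -1.7, -0.3]
grip_width: 0.902
```

apply_moves([
  [0.8,-0.12,-0.14,0,0],
  [0.8,-0.12,-0.14,0,0],
  [0.8,-0.12,-0.14,0,0],
  [0.8,-0.12,-0.14,0,0],
  [0.8,-0.1,-0.12,0,0],
])

```text
t: 25.65
ee_pos: [318.4, -367.8, 205.0]
ee_rot: [-55.5, 89.9, -65.6]
ft_force: [1.1, 0.3, 0.3]
grip_width: 0.904
```

apply_moves([
  [0.8,0,0,0,0],
  [0.8,0,0,0,0],
  [0.8,0,0,0,0],
  [0.8,0,0,0,0],
  [0.8,0,0,0,0],
])

```text
t: 26.28
ee_pos: [320.1, -366.1, 204.2]
ee_rot: [71.9, 90.0, 61.9]
ft_force: [0.2, 0.3, -0.2]
grip_width: 0.9
```

```bash
python3 - <<'E'
from h import *
st();o=[]
for n in("top","scene"):
    c=capture(n);o.append(c["frame"][60:300,130:450]);W=cloud(c);hsv=cv2.cvtColor(c["frame"],cv2.COLOR_BGR2HSV);H,S,V=[hsv[...,i].astype(int) for i in range(3)];X,Y,Z=[W[...,i] for i in range(3)]
    g=(abs(X-490)<90)&(abs(Y+70)<250)
    for nm,m in(("rod",g&(S>120)&(Z>10)&(Z<100)),("bar",g&(S>120)&(Z>78)&(Z<100)),("mat",g&(V<45)&(Z<14)),("red",((H<8)|(H>172))&(S>180)&(Z>148)&(abs(X-830)<60)&(abs(Y+50)<50)),("jig",(X>700)&(X<830)&(Y>0)&(Y<90)&(Z>190))):
        P=W[m]
        if len(P)>3:print(n,nm,cv2.minAreaRect(P[:,:2].astype(np.float32)),P[:,2].max().round(1))
    P=W[g&(S>120)&(Z>78)&(Z<100)];print(np.polyfit(P[:,1],P[:,2],1))
cv2.imwrite("pics/fin.png",np.hstack([cv2.resize(x,(400,300)) for x in o]))
E
```

```text
t 26.27 p [ 320.1 -366.1  204.2] jaw -10.02 toolx [ 0.  0. -1.] F [ 0.2  0.3 -0.2] T [-0.03 -0.07 -0.06] g 83.7 q [-62.    8.9  97.6   0.   73.5 -52. ]
top rod ((482.11614990234375, -83.26039123535156), (382.2353820800781, 28.604543685913086), 81.26004791259766) 98.2
top bar ((497.6217041015625, -18.297691345214844), (249.19398498535156, 9.976524353027344), 79.95230865478516) 98.2
top mat ((489.99578857421875, -80.26980590820312), (458.01434326171875, 148.2091827392578), 82.12644958496094) 14.0
top red ((808.2976684570312, -47.79506301879883), (41.93788146972656, 5.1825408935546875), 85.47991180419922) 175.2
top jig ((766.492919921875, 38.758453369140625), (45.57437515258789, 45.37261199951172), 45.10194396972656) 210.1
[8.32371513e-03 9.02057098e+01]
scene rod ((466.03717041015625, -78.61259460449219), (384.4132080078125, 63.384769439697266), 81.81069946289062) 97.2
scene bar ((498.5891418457031, -15.905685424804688), (241.25611877441406, 14.322484016418457), 80.36065673828125) 97.2
scene mat ((490.59576416015625, -80.03407287597656), (457.7032775878906, 151.50926208496094), 81.97992706298828) 13.8
scene red ((809.4984741210938, -45.39275360107422), (46.50640106201172, 6.378908157348633), 82.97750091552734) 173.0
scene jig ((764.448486328125, 42.52014923095703), (47.0555305480957, 44.29491424560547), 81.19998168945312) 210.1
[6.47369633e-03 8.96735506e+01]
```

View pics/fin.png

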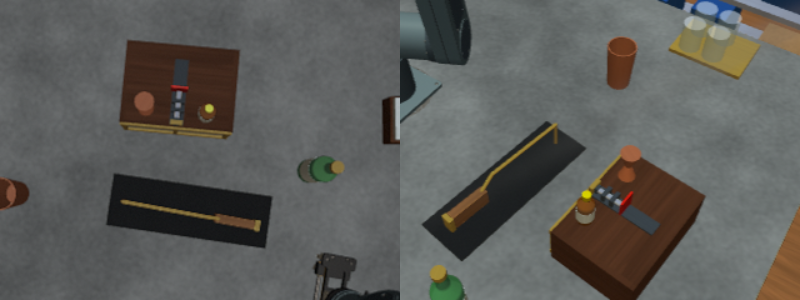

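The rod is upright and wholly on the mat at its starting pose. The bolt is home and nothing else has moved.

```bash
python3 -c "
from h import *
print(workorder.sign_off())"
```

```text
the job is handed in; nothing more can be done
None
```

The bolt is drawn home against its stop, the rod is back on its mat, and the job is handed in at about 26 s of the 67 s allowed.

- **Bolt:** I hooked behind the red tab and drew the bolt against about 5 N of friction. The pull began to rise after about 47 mm of travel. I seated the bolt at 14–15 N for about a second; the highest reading was 15.0 N, taken at the end of each move. I then eased the hook back and lifted it off. The tab stayed in place: its centre was at x ≈ 808–809 mm in the last pictures, the same as while seated.
- **Rod:** It tipped about half a degree in the grip during the pull, so the hook tip touched the mat first. A light press of about 6 N levelled it before I let go. It now stands within about 2 mm of where it started, with the same yaw, wholly on the mat.
- **Surroundings:** The jigger measured within about 4 mm of its start, which is within the spread between views. I judged the two bottles and the tin unmoved by eye only. The gripper is clear of everything, and no final check failed.

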